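# Shut and bolt the keywork case

## Task

The keys and hinge rods stripped from an instrument lie in the grey steel parts case, which has to be shut and bolted for the night. The sliding bolt on its front was left shot, in the way of the lid's tongue: push the bolt fully back to the robot's right with a fingertip, push the lid down until it is fully shut, then push the bolt fully to the left over the tongue again. Do it all by pushing: never pinch the bolt or the lid, push the lid from its outside only, do not press the lid down onto the shot bolt, and leave the parts in the case and the things beside it where they lie.

Things in the scene. Friction and masses are not known exactly. Their poses are not given: they have to be found in the camera images.
- case: Grey steel parts case, open top, fixed to the bench, 130 (x) x 230 (y) x 50 mm high, four bays side by side. Origin: centre of its underside. Its -x side, with the bolt, is the front and faces the robot; +y is left seen from the robot, z up.
- case_center (a point): Centre of the case at the height of its upper rim, 50 mm above the bench.
- lid (a joint): Lid angle in rad: 0 = fully shut, 1.57 = upright; starts at about 1.6 to 1.8 (leaning back, away from the robot), can lean back to 1.9. Hinged along the case's back upper edge. The hinge is stiff: the lid stays at any angle and takes 1 to 4 N at its free edge, all the way down. The shot bolt stops it at about 0.075.
- lid_hinge (a point): Middle of the lid's hinge line (case frame x = +65 mm, y = 0, z = 50 mm).
- lid_front_edge (a point): Middle of the lid's free edge on its outer face, 134 mm from the hinge. The lid is a flat grey sheet-steel panel 136 x 238 mm, its outer face 54 mm above the bench when shut, with 9 mm turned-down edges and a grey foam pad 118 x 216 mm on its inside, 10 mm proud of the panel, which is not to be pressed or pulled.
- bolt (a joint): Travel of the sliding bolt in m along the case's +y: 0 = fully back (right), 0.030 = fully shot (left), over or in the way of the tongue; end stops at both. Starts at about 0.020 to 0.030, stays where it is left, takes 2 to 3 N to slide.
- thumb_plate (a point): Centre of the bolt's upright thumb plate: steel, 32 mm along case x, 8 mm thick along case y, from 45 to 77 mm above the bench; centre at case x = -90 mm, y = -65 mm + bolt travel, z = 61 mm. Push it at its flat faces. With the lid shut the plate's centre is 21 mm in front of the lid's edge.
- rod_long: Silvery hinge rod, 100 mm long, loose in the leftmost bay; origin under its middle.
- rod_mid: Brass hinge rod, 85 mm long, loose in the second bay from the left; origin under its middle.
- rod_short: Brass hinge rod, 70 mm long, loose in the third bay from the left; origin under its middle.
- key_long: Key lever, 79 mm long, loose in the rightmost bay; origin under its middle.
- mouthpiece: Black mouthpiece with a brass band, 33 x 30 x 95 mm, standing loose on the bench left of the case; origin under its middle, z up along it.
- hook_tool: Spring hook with a brown wooden handle, 14 x 85 x 12 mm, lying loose right of the case; origin under its middle.
- tape: Roll of cream tape, 104 mm across, 25 mm high, lying loose on the bench; origin under its middle.
- bolt_track (a point): Middle of the steel track plate along the case's front wall, at its top face, 38 mm above the bench; the plate spans case x = -65 to -105 mm, y = -97 to +35 mm. A keeper strap bridges the bolt at case y = -26 mm, x = -72 to -102 mm, its top 55 mm above the bench.
- tongue_tip (a point): Tip of the steel tongue that juts 30 mm beyond the middle of the lid's free edge, 24 mm wide (case y = -12 to +12 mm), 3 mm thick; with the lid shut it lies over the track plate at 40 to 43 mm above the bench, its tip at case x = -99 mm.
- bolt_nose_tip (a point): Left tip of the bolt's nose, a bar 22 mm wide (case x = -76 to -98 mm), top 50 mm above the bench; at case y = -20 mm with the bolt at 0, y = +10 mm at 0.030.

How it is judged:
By the outcome, as a careful person would: the job done as asked, in the order asked, and still so for the second after the job is handed in, with the robot touching nothing.
It also fails if it takes over 61 s, if anything falls off the work surface, if the arm or the gripper's body presses on something with over 40 N, if the wrist force passes 120 N, or if a joint passes its speed limit or range.

## Robot

A 6-joint arm with a two-finger parallel gripper is mounted at the origin on a cart in front of the work surface, level with it; the furniture and walls round the work are solid. World frame = base frame: x ahead of the robot, y to its left, z up, the work surface at z = 0. Lengths are in mm, angles in rad, forces in N, time in s.
With the tool pointing down it reaches from about 350 to 875 mm from the base axis. Payload 4.2 kg.
Tool frame: the origin (TCP) lies on the centre line of the jaws, within the pads' length; the fingertips stand 14 mm ahead of it and the grasp point (between the pads) lies 5 mm behind it (tcp_to_tips is the distance from the TCP to the fingertips, in mm); z points along the fingers, y is the direction in which the jaws open and shut (so a half turn about z gives the same grasp; the last joint's range is limited). The gripper opens to 85 mm and grips with 20 to 120 N. Pads are 22 mm wide; open, the fingers measure 114 mm over their backs; the gripper's body (76 mm by 85 mm) begins 54 mm behind the grasp point. The pads swing forward as they close: fully open they stand 13 mm farther back than shut.
Start: joints at [1.572, 0.385, 0.008, 0, -1.194, -0.259], TCP at [159.314, 604.333, 211.012] pointing down, gripper open.
Joint ranges: [-3.14, 3.14], [-1.21, 2.06], [-1.07, 1.41], [-3.16, 2.05], [-2.99, -0.16], [-3.1, 3.1]. Speed limits (rad/s): [2.79, 2.79, 3.14, 3.14, 3.14, 3.14].

## Interface

Orientations are given as a unit quaternion [x, y, z, w].
In Python, from bench import read_state, get_image, job_done, tcp_to_tips gives the robot as it stands. The module is installed in compiled form; this text tells all that it offers.
- The arm moves only by the tool play_rows, never from a script. Its argument "targets" is a list of rows, each an object of numbers: "gripper": the gripper's target within -1 to 1 (shut at 1, half-way at 0, fully open at -1); "tx", "ty", "tz": the shift along the tool's x, y, z scaled (see below); "spin": the turn about the tool's z scaled (see below). A call has 1 to 12 rows; each row is the pose to reach, as a shift and turn from the pose commanded when the call began, along the tool's axes at that moment; what a row does not reach only later rows make up. The controller multiplies each number of a shift by 0.25 m and each number of a turn by pi/4 rad. A row lasts 1/8 s, in which the tool goes at most 62.5 mm and 10.7 degrees, less where a joint would pass 70% of its speed; a pose out of reach is approached as far as the arm can. A call with a number of a shift or a turn outside -1 to 1 is refused whole. A call with a gripper value outside its range is refused whole. The fingers move at their own pace and stop on an object; the grip force is fixed at half the most. Time passes only in rows, so rows that repeat a pose let the fingers close. It gives the time, the measured TCP pose, the force and the opening at its end, in the units of the state.
- read_state(): the state, without advancing time (a new reading comes with each control period).
- get_image(name): name is "scene" or "top" or "wrist"; returns a dict with "frame" (384x512x3 uint8, red, green, blue), "depth" (384x512 float32, mm along the optical axis (not along the pixel's ray), 0 where there is no reading), "mtx" (3x3 intrinsics, pixels), "world_to_cam" (4x4, takes a point from world to camera coordinates). Camera axes: x right, y up, looking along -z (the intrinsics and any distortion apply to the point x, -y, -z); pixel columns grow to the right and rows downward; lengths in mm; the calibration is good to about 2 mm. A picture is of the moment at which its call begins.
- job_done(): hands the job in, once; it reports no verdict.
The state is a dict: "clock": time; "joints": joint angles; "joint_vel": joint speeds; "joint_efforts": joint torques, N m; "position": TCP position; "ee_rot": TCP orientation; "contact_force": force on the tool from outside, world axes, zero at the start; "wrist_torque": the same for the moment, N m; "gripper_width": finger opening in mm.
Only numpy, scipy, OpenCV 4.12 (cv2) and the standard library are available. Lean on these libraries where they do the work, as an engineer would, in place of code of your own. Each camera call takes 0.05 s, during which the arm holds its last target.

## Working session

There is one attempt and no reset: what is moved stays moved. The work goes in short steps, Python scripts to look and compute and a tool call to move; the robot and the scene stay as the last step left them, time stands still between calls to the robot, and variables do not carry over. Pictures are saved under pics/ and viewed, and the job is handed in when it is done.

Besides the shell and the picture viewer there is one more tool, called after ">>>" as name(argument=value, ...) on one line, values as JSON. play_rows: Moves the arm, as the interface text tells. Its arguments: {"type":"object","properties":{"targets":{"type":"array","items":{"type":"object","properties":{"gripper":{"type":"number"},"tx":{"type":"number","minimum":-1,"maximum":1},"ty":{"type":"number","minimum":-1,"maximum":1},"tz":{"type":"number","minimum":-1,"maximum":1},"spin":{"type":"number","minimum":-1,"maximum":1}}}}},"required":["targets"]}

```bash
mkdir -p pics
cat > h.py <<'E'
import numpy as np, cv2
from bench import *
def snap(n,tag):
    d=get_image(n); cv2.imwrite(f'pics/{tag}_{n}.png',d['frame'][:,:,::-1]); np.savez(f'pics/{tag}_{n}.npz',**d); return d
def pts(d):
    z=d['depth'];h,w=z.shape;K=d['mtx'];u,v=np.meshgrid(np.arange(w),np.arange(h))
    X=(u-K[0,2])/K[0,0]*z;Y=(v-K[1,2])/K[1,1]*z
    P=np.stack([X,-Y,-z,np.ones_like(z)],-1)
    return (P@np.linalg.inv(d['world_to_cam']).T)[...,:3]
E
python3 - <<'E'
from h import *
s=read_state();print(s, tcp_to_tips if not callable(tcp_to_tips) else tcp_to_tips())
for n in('scene','top','wrist'):
    d=snap(n,'a');print(n,np.linalg.inv(d['world_to_cam']).round(2).tolist(),d['mtx'].round(1).tolist())
E
```

```text
{'clock': 0.0, 'joints': array([ 1.57161409e+00,  3.85539680e-01,  6.63185593e-03, -5.18842004e-04,
       -1.19401809e+00, -2.58607219e-01]), 'joint_vel': array([ 1.29445789e-03, -3.55173968e-04, -1.55365327e-03,  1.11883365e-03,
       -9.49739187e-05, -9.29758413e-04]), 'joint_efforts': array([ 3.23760260e-04, -3.92289948e+01,  1.88407123e+01,  4.18621391e+00,
       -4.52692577e-03,  1.71548301e-06]), 'position': array([159.15289599, 603.73974697, 209.931248  ]), 'ee_rot': array([ 9.91691672e-01, -1.28632951e-01, -1.01366249e-04,  1.08703861e-03]), 'contact_force': array([ 0.163731  , -0.18797949, -0.88442519]), 'wrist_torque': array([-0.02158187,  0.00180217,  0.04229138]), 'gripper_width': 85.95955975766707} 14.0
scene [[0.6, 0.59, -0.55, -201.59], [-0.8, 0.43, -0.41, -293.1], [-0.01, 0.68, 0.73, 1054.3], [0.0, 0.0, 0.0, 1.0]] [[488.7, 0.0, 261.8], [0.0, 488.7, 194.0], [0.0, 0.0, 1.0]]
top [[0.08, 0.97, -0.23, 328.87], [-1.0, 0.08, -0.02, 233.75], [0.0, 0.23, 0.97, 955.46], [0.0, 0.0, 0.0, 1.0]] [[433.4, 0.0, 258.6], [0.0, 433.4, 187.7], [0.0, 0.0, 1.0]]
wrist [[-0.26, 0.91, 0.32, 241.24], [-0.97, -0.24, -0.08, 581.75], [0.0, -0.33, 0.95, 372.65], [0.0, 0.0, 0.0, 1.0]] [[281.4, 0.0, 255.0], [0.0, 281.4, 190.6], [0.0, 0.0, 1.0]]
```

View pics/a_scene.png

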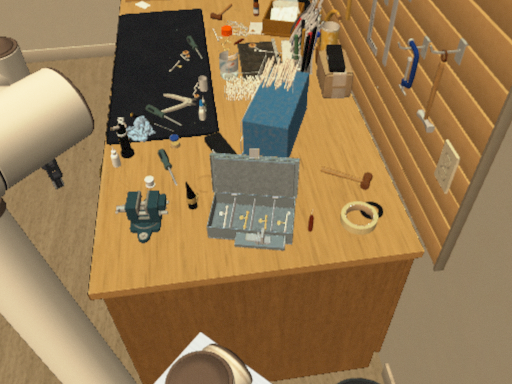

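View pics/a_top.png

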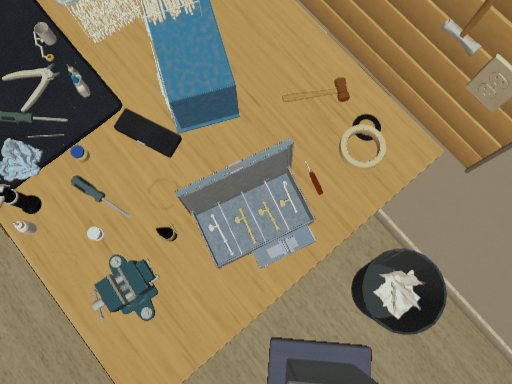

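View pics/a_wrist.png

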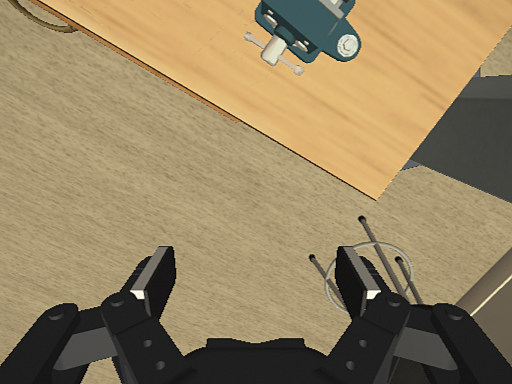

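The top view shows the open case around (250,210), with the bolt plate near (285,247), the mouthpiece at (167,233), the hook tool at (315,180) and the tape at (363,147). Next I measure from depth.

Run:
```python
import numpy as np,cv2
from h import pts
for n,(x0,x1,y0,y1) in {'top':(170,330,130,280),'scene':(200,310,140,260)}.items():
    d=dict(np.load(f'pics/a_{n}.npz'));P=pts(d);
    f=d['frame'][y0:y1,x0:x1,::-1];k=5
    cv2.imwrite(f'pics/z_{n}.png',cv2.resize(f,None,fx=k,fy=k,interpolation=cv2.INTER_CUBIC)[:, :800][:750] if 0 else cv2.resize(f,(800 if n=='top' else 550,600)))
    np.save(f'pics/P_{n}.npy',P)
P=np.load('pics/P_top.npy')
for uv in [(200,180),(178,190),(292,143),(312,218),(219,265),(256,262),(314,236),(285,247),(235,230),(150,220),(363,130),(315,180),(167,233),(210,90),(200,120),(235,115)]:
    print(uv,P[uv[1],uv[0]].round(0))
```

```text
(200, 180) [517. 356. 184.]
(178, 190) [495. 394. 184.]
(292, 143) [603. 193. 183.]
(312, 218) [489. 131.  38.]
(219, 265) [373. 319.  48.]
(256, 262) [389. 243.   1.]
(314, 236) [450. 126.  45.]
(285, 247) [421. 185.  50.]
(235, 230) [454. 295.   3.]
(150, 220) [462. 487.  -1.]
(363, 130) [705.  24.  22.]
(315, 180) [581. 126.  10.]
(167, 233) [429. 431.  62.]
(210, 90) [713. 363. 150.]
(200, 120) [698. 399.  22.]
(235, 115) [723. 321.   7.]
```

View pics/z_top.png

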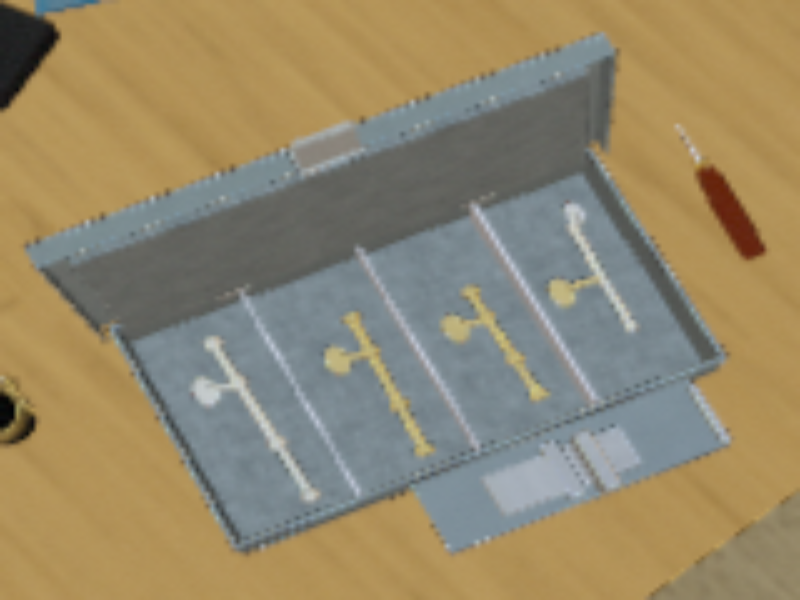

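View pics/z_scene.png

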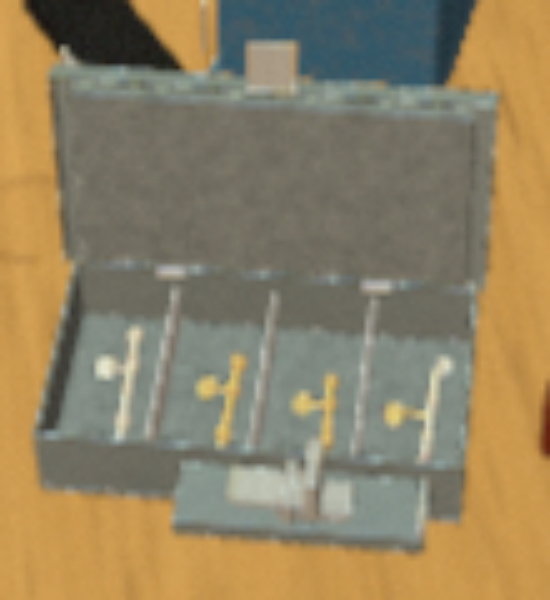

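```bash
cat >> h.py <<'E'
def ray(d,u,v,z):
    K=d['mtx'];T=np.linalg.inv(d['world_to_cam']);r=T[:3,:3]@np.array([(u-K[0,2])/K[0,0],-(v-K[1,2])/K[1,1],-1]);o=T[:3,3]
    return o+r*(z-o[2])/r[2]
E
python3 - <<'E'
from h import *
t=dict(np.load('pics/a_top.npz'));s=dict(np.load('pics/a_scene.npz'))
T=lambda x,y,z:ray(t,170+x/5,130+y/4,z).round(1)
S=lambda x,y,z:ray(s,200+x/5,140+y/5,z).round(1)
for n,f,L in (('top',T,dict(fl=(238,548,50),fr=(722,356,50),bl=(112,330,50),br=(592,152,50),tkF_l=(450,550,38),tkF_r=(730,440,38),thumb=(598,460,77),tongue=(330,148,190))),
 ('scene',S,dict(fl=(38,435,50),fr=(468,463,50),bl=(78,262,50),br=(482,288,50),tkl=(175,525,38),tkr=(422,545,38),thumbtop=(314,440,77)))):
  Q={}
  for k,(x,y,z) in L.items(): Q[k]=f(x,y,z);print(n,k,Q[k])
  print('c',np.mean([Q[k] for k in('fl','fr','bl','br')],0), [np.linalg.norm(Q[a]-Q[b]).round(0) for a,b in(('fl','fr'),('bl','br'),('fl','bl'),('fr','br'))])
  e=Q['fl']-Q['fr']+Q['bl']-Q['br'];print('yaw y',np.degrees(np.arctan2(-e[0],e[1])))
  e=Q['bl']-Q['fl']+Q['br']-Q['fr'];print('yaw x',np.degrees(np.arctan2(e[1],e[0])))
# lid plane & high points
for n in('top','scene'):
  P=np.load(f'pics/P_{n}.npy');m=(P[...,0]>350)&(P[...,0]<720)&(P[...,1]>80)&(P[...,1]<450)&(P[...,2]>70)
  q=P[m&(P[...,2]<230)];print(n,len(q),q.min(0),q.max(0))
E
```

```text
top fl [369.1 320.8  50. ]
top fr [485.2 127.6  50. ]
top bl [477.8 385.8  50. ]
top br [592.3 189.7  50. ]
top tkF_l [375.9 233.8  38. ]
top tkF_r [442.7 120.4  38. ]
top thumb [423.4 177.9  77. ]
top tongue [545.5 292.5 190. ]
c [481.1   255.975  50.   ] [np.float64(225.0), np.float64(227.0), np.float64(127.0), np.float64(124.0)]
yaw y 30.640177697764972
yaw x 30.4968629592361
scene fl [368.8 320.   50. ]
scene fr [487.8 125.4  50. ]
scene bl [477.9 384.7  50. ]
scene br [596.1 189.1  50. ]
scene tkl [372.  230.1  38. ]
scene tkr [437.3 119.3  38. ]
scene thumbtop [435.  186.5  77. ]
c [482.65 254.8   50.  ] [np.float64(228.0), np.float64(229.0), np.float64(127.0), np.float64(126.0)]
yaw y 31.29514133102288
yaw x 30.56679443447608
top 4733 [410.22744007 170.24770632  70.02051142] [719.9706898  449.95978448 215.61753155]
scene 4203 [408.13979518 171.64735997  70.02392578] [719.9424183  449.58140543 217.10411779]
```

```bash
cat >> h.py <<'E'
C=np.array([482.,255.5]);YAW=np.radians(30.8)
def tocase(P):
    c,s=np.cos(YAW),np.sin(YAW);q=np.array(P,float).copy();dx=P[...,0]-C[0];dy=P[...,1]-C[1]
    q[...,0]=c*dx+s*dy;q[...,1]=-s*dx+c*dy;return q
def toworld(p):
    c,s=np.cos(YAW),np.sin(YAW);return np.array([C[0]+c*p[0]-s*p[1],C[1]+s*p[0]+c*p[1],p[2]])
def lidang(P):
    q=tocase(P).reshape(-1,3);dx=65-q[:,0]; dz=q[:,2]-50
    m=(abs(q[:,1])<105)&(dz>20)&(dz<150)&(np.hypot(dx,dz)<140)&(dx<90)&(dx>-90)
    return q[m]
E
python3 - <<'E'
from h import *
for n in('top','scene'):
  q=tocase(np.load(f'pics/P_{n}.npy'))
  m=(q[...,0]<-68)&(q[...,0]>-112)&(q[...,1]>-100)&(q[...,1]<0)&(q[...,2]>56)&(q[...,2]<85)
  v,u=np.nonzero(m);a=q[m];print(n,len(a));
  print(np.c_[u,v,a.round(0)][:60:2])
  # lid inner pad
  for z in(80,110,140,165,175,180,185,190):
    mm=(abs(q[...,1])<100)&(abs(q[...,2]-z)<4)&(q[...,0]>40)&(q[...,0]<140);b=q[mm];print(z,len(b),np.percentile(b[:,0],[2,50,98]).round(1) if len(b) else '')
  mm=(abs(q[...,1])<11)&(q[...,2]>170)&(q[...,0]>40)&(q[...,0]<140);b=q[mm];print(b[b[:,2].argsort()][-8:].round(0))
  # objects behind lid
  mm=(abs(q[...,1])<140)&(q[...,0]>100)&(q[...,0]<300)&(q[...,2]>15);b=q[mm];print('behind',len(b),b[b[:,0].argsort()][:300:20].round(0))
E
```

```text
top 82
[[286. 237. -72. -38.  76.]
 [285. 238. -73. -35.  78.]
 [287. 238. -75. -38.  78.]
 [285. 239. -75. -34.  77.]
 [287. 239. -77. -38.  74.]
 [284. 240. -75. -32.  65.]
 [286. 240. -78. -35.  78.]
 [288. 240. -80. -38.  78.]
 [281. 241. -74. -27.  57.]
 [285. 241. -79. -32.  73.]
 [287. 241. -81. -36.  77.]
 [289. 241. -82. -39.  79.]
 [286. 242. -81. -33.  75.]
 [288. 242. -83. -37.  74.]
 [282. 243. -78. -27.  56.]
 [287. 243. -84. -34.  75.]
 [289. 243. -86. -37.  77.]
 [279. 244. -77. -20.  56.]
 [286. 244. -84. -33.  63.]
 [288. 244. -87. -35.  76.]
 [290. 244. -89. -39.  76.]
 [288. 245. -88. -34.  73.]
 [290. 245. -90. -38.  75.]
 [280. 246. -82. -20.  56.]
 [288. 246. -90. -33.  75.]
 [290. 246. -92. -37.  76.]
 [283. 247. -87. -25.  57.]
 [289. 247. -93. -34.  77.]
 [291. 247. -95. -37.  77.]
 [288. 248. -94. -32.  69.]]
80 114 [59.1 60.4 61.2]
110 130 [61.9 63.3 64.7]
140 140 [65.  66.3 67.8]
165 163 [67.7 68.9 70.2]
175 278 [69.  71.2 74.1]
180 476 [71.1 77.9 84.4]
185 602 [70.6 77.3 84.1]
190 41 [68.7 71.9 78.7]
[[ 72.   0. 214.]
 [ 74.  -4. 215.]
 [ 75.   1. 215.]

[... 1299 characters left out ...]
   63.]
 [ 262.  239. -105.  -36.   69.]
 [ 256.  240. -102.  -20.   58.]]
80 149 [55.8 60.7 65.4]
110 156 [59.8 64.  67.7]
140 172 [62.6 67.  71.2]
165 176 [65.1 69.4 73.9]
175 295 [67.3 72.9 82.9]
180 170 [67.7 75.5 86.6]
185 211 [69.1 76.2 84.5]
190 68 [67.5 72.2 80. ]
[[ 76.  -9. 215.]
 [ 75.  -3. 215.]
 [ 75.   2. 215.]
 [ 73.   9. 216.]
 [ 73.   7. 216.]
 [ 74.  -6. 216.]
 [ 73.   4. 216.]
 [ 73.  -1. 217.]]
behind 2046 [[239. -69. 127.]
 [242. -68.  54.]
 [243. -71.  65.]
 [243. -65.  60.]
 [244. -60. 148.]
 [245. -70. 107.]
 [245. -46.  65.]
 [246. -49. 108.]
 [246. -45. 123.]
 [247. -62.  37.]
 [247. -58. 108.]
 [247. -60. 127.]
 [248. -63. 131.]
 [248. -48. 126.]
 [248. -46.  66.]]
```

```bash
cat >> h.py <<'E'
from scipy.spatial.transform import Rotation as R
def plan(targets,heading=30.8):
    "targets: case-frame TCP points -> rows in tool units"
    s=read_state();Rm=R.from_quat(s['ee_rot']).as_matrix();x=Rm[:,0];h=np.degrees(np.arctan2(x[1],x[0]))
    print('clock',round(s['clock'],2),'tcp case',tocase(s['position']).round(1),'head',h.round(2),'tilt',Rm[:,2].round(3),'F',s['contact_force'].round(1),'w',round(s['gripper_width'],1),'spin',round(-(heading-h)/45,3))
    c,sn=np.cos(YAW),np.sin(YAW);F=s['contact_force'];print('F case',np.round([c*F[0]+sn*F[1],-sn*F[0]+c*F[1],F[2]],1))
    for t in targets: print(t,(Rm.T@(toworld(t)-s['position'])/250).round(4))
E
python3 - <<'E'
from h import *
plan([(-95,0,210),(-150,30,210)])
# finger/vise heights
P=np.load('pics/P_top.npy');print(P[260:320,90:160,2].max())
E
```

```text
clock 0.15 tcp case [-98.9 464.5 210.2] head -14.78 tilt [-0.    -0.002 -1.   ] F [-0.1  0.4 -0.3] w 85.4 spin -1.013
F case [ 0.1  0.4 -0.3]
(-95, 0, 210) [1.3379 1.2896 0.0031]
(-150, 30, 210) [1.0982 1.3627 0.0031]
955.4552511315886
```

>>> play_rows(targets=[{"tx":0.17,"ty":0.16,"tz":0,"spin":-0.2,"gripper":1},{"tx":0.34,"ty":0.33,"tz":0,"spin":-0.4,"gripper":1},{"tx":0.51,"ty":0.5,"tz":0,"spin":-0.6,"gripper":1},{"tx":0.67,"ty":0.65,"tz":0,"spin":-0.8,"gripper":1},{"tx":0.67,"ty":0.65,"tz":0,"spin":-0.9,"gripper":1},{"tx":0.67,"ty":0.65,"tz":0,"spin":-0.9,"gripper":1},{"tx":0.67,"ty":0.65,"tz":0,"spin":-0.9,"gripper":1},{"tx":0.67,"ty":0.65,"tz":0,"spin":-0.9,"gripper":1}])

```text
clock: 1.15
position: [279.5, 405.0, 210.8]
ee_rot: [0.975, 0.223, -0.0, 0.0]
contact_force: [-0.5, 0.1, 0.3]
gripper_width: -0.3
```

Run:
```python
from h import *
plan([(-95,0,210),(-95,0,130)])
```

```text
clock 1.15 tcp case [-97.4 232.1 210.8] head 25.75 tilt [-0. -0. -1.] F [-0.5  0.1  0.3] w -0.3 spin -0.112
F case [-0.4  0.3  0.3]
(-95, 0, 210) [0.0913 0.9238 0.0033]
(-95, 0, 130) [0.0915 0.9237 0.3233]
```

>>> play_rows(targets=[{"tx":0.02,"ty":0.22,"tz":0,"spin":-0.112,"gripper":1},{"tx":0.05,"ty":0.45,"tz":0,"spin":-0.112,"gripper":1},{"tx":0.07,"ty":0.68,"tz":0.05,"spin":-0.112,"gripper":1},{"tx":0.09,"ty":0.9,"tz":0.2,"spin":-0.112,"gripper":1},{"tx":0.09,"ty":0.9,"tz":0.32,"spin":-0.112,"gripper":1},{"tx":0.09,"ty":0.9,"tz":0.32,"spin":-0.112,"gripper":1},{"tx":0.09,"ty":0.9,"tz":0.32,"spin":-0.112,"gripper":1}])

```text
clock: 2.02
position: [398.5, 212.9, 132.1]
ee_rot: [0.964, 0.266, 0.001, -0.0]
contact_force: [-0.1, 0.4, -0.1]
gripper_width: 0.2
```

Run:
```python
from h import *
plan([(-95,5,76),(-95,-48,76)])
snap('wrist','b');d=snap('top','b');snap('scene','b')
P=tocase(pts(d)); m=(abs(P[...,0]+95)<40)&(abs(P[...,1]-5)<50)&(P[...,2]>95)&(P[...,2]<200);print(P[m].min(0),P[m].max(0))
```

```text
clock 2.02 tcp case [-93.6   6.2 132.1] head 30.85 tilt [ 0.002  0.001 -1.   ] F [-0.1  0.4 -0.1] w 0.2 spin 0.001
F case [ 0.1  0.4 -0.1]
(-95, 5, 76) [-0.0061  0.0046  0.2244]
(-95, -48, 76) [-0.0062  0.2166  0.2244]Traceback (most recent call last):
  File "<stdin>", line 4, in <module>
    return umr_minimum(a, axis, None, out, keepdims, initial, where)
ValueError: zero-size array to reduction operation minimum which has no identity
```

View pics/b_wrist.png

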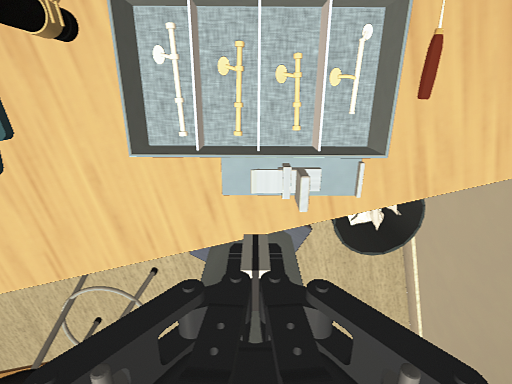

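View pics/b_scene.png

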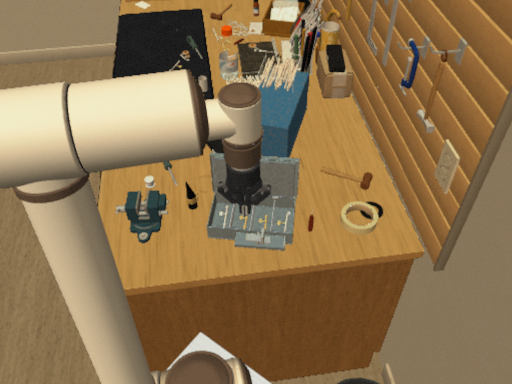

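The wrist view shows the plate at (302,190), the keeper at (287,180) and slim shut fingertips at (255,240). Nothing is in the way, so I descend and then push right.

>>> play_rows(targets=[{"tx":-0.006,"ty":0.0,"tz":0.1,"spin":0,"gripper":1},{"tx":-0.006,"ty":0.0,"tz":0.22,"spin":0,"gripper":1},{"tx":-0.006,"ty":0.0,"tz":0.225,"spin":0,"gripper":1},{"tx":-0.006,"ty":0.04,"tz":0.225,"spin":0,"gripper":1},{"tx":-0.006,"ty":0.08,"tz":0.225,"spin":0,"gripper":1},{"tx":-0.006,"ty":0.11,"tz":0.225,"spin":0,"gripper":1},{"tx":-0.006,"ty":0.14,"tz":0.225,"spin":0,"gripper":1},{"tx":-0.006,"ty":0.14,"tz":0.225,"spin":0,"gripper":1}])

```text
clock: 3.18
position: [414.7, 180.2, 74.9]
ee_rot: [0.964, 0.265, 0.0, -0.0]
contact_force: [0.7, -0.4, -0.3]
gripper_width: -0.1
```

Run:
```python
from h import *
plan([(-95,-48,76),(-95,-52,76),(-95,-56,76)])
snap('wrist','c')
```

```text
clock 3.17 tcp case [-96.3 -30.2  74.9] head 30.7 tilt [ 0.  0. -1.] F [ 0.7 -0.4 -0.3] w -0.1 spin -0.002
F case [ 0.4 -0.7 -0.3]
(-95, -48, 76) [ 0.0054  0.0711 -0.0044]
(-95, -52, 76) [ 0.0055  0.0871 -0.0044]
(-95, -56, 76) [ 0.0055  0.1031 -0.0044]
```

View pics/c_wrist.png

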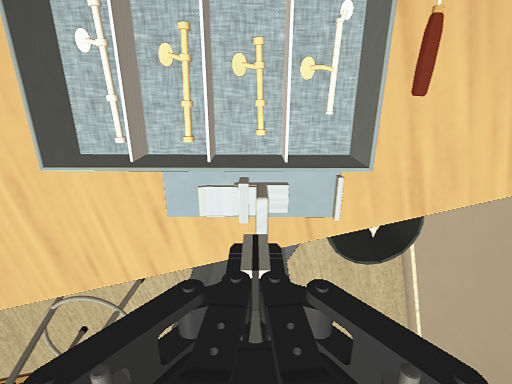

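Run:
```python
from h import *
d=dict(np.load('pics/c_wrist.npz'))
def proj(p):
    c=d['world_to_cam']@np.r_[p,1];K=d['mtx'];return (K[0,2]+K[0,0]*c[0]/-c[2], K[1,2]+K[1,1]*-c[1]/-c[2],-c[2])
s=read_state();print('tcp',proj(s['position']),'tip',proj(s['position']-[0,0,14]))
for b in(0,20,30):
  for p in((-74,-65+b,77),(-106,-65+b,77),(-90,-65+b,77)):print(b,p,np.round(proj(toworld(p))))
for p in((-65,-115,50),(-65,115,50),(-105,-97,38),(-105,35,38)):print(p,np.round(proj(toworld(p))))
P=tocase(pts(d))
for uv in((262,195),(262,205),(262,215),(262,230),(250,240),(258,240),(262,245),(250,250),(245,255),(232,262),(280,262),(372,165),(46,165)):print(uv,P[uv[1],uv[0]].round(0))
im=d['frame'][160:290,190:330,::-1];cv2.imwrite('pics/c_z.png',cv2.resize(im,(700,600)))
```

```text
tcp (np.float64(253.2123664302818), np.float64(232.00479117129072), np.float64(181.22869932255966)) tip (np.float64(253.3575921870704), np.float64(222.59547983718076), np.float64(194.46710071266648))
0 (-74, -65, 77) [310. 201. 172.]
0 (-106, -65, 77) [307. 247. 182.]
0 (-90, -65, 77) [309. 224. 177.]
20 (-74, -45, 77) [278. 201. 172.]
20 (-106, -45, 77) [276. 247. 182.]
20 (-90, -45, 77) [277. 225. 177.]
30 (-74, -35, 77) [261. 201. 172.]
30 (-106, -35, 77) [261. 247. 182.]
30 (-90, -35, 77) [261. 225. 177.]
(-65, -115, 50) [376. 174. 194.]
(-65, 115, 50) [ 44. 175. 195.]
(-105, -97, 38) [340. 220. 219.]
(-105, 35, 38) [170. 220. 219.]
(262, 195) [-72. -36.  72.]
(262, 205) [-77. -35.  77.]
(262, 215) [-84. -36.  77.]
(262, 230) [-94. -36.  77.]
(250, 240) [-85. -29. 105.]
(258, 240) [-85. -33. 106.]
(262, 245) [-85. -35. 111.]
(250, 250) [-85. -29. 115.]
(245, 255) [-85. -26. 120.]
(232, 262) [-89. -20. 120.]
(280, 262) [-89. -43. 121.]
(372, 165) [ -58. -111.   50.]
(46, 165) [-59. 114.  47.]
```

View pics/c_z.png

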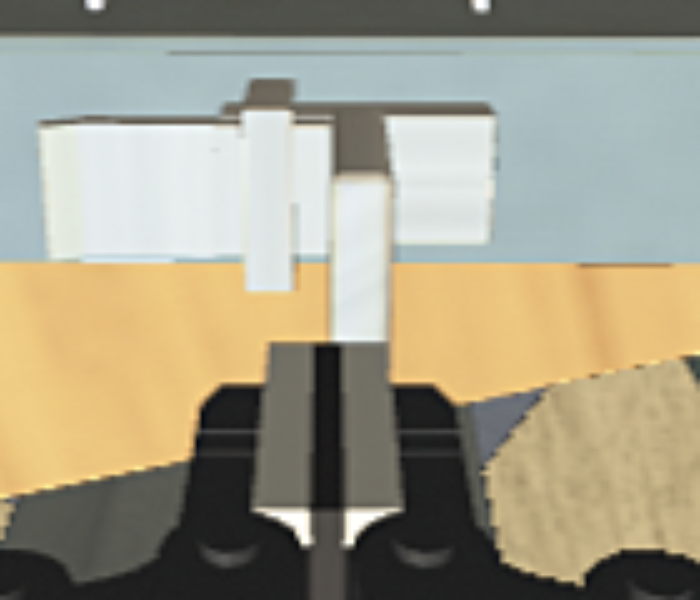

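Run:
```python
from h import *
def proj(d,p):
    c=d['world_to_cam']@np.r_[p,1];K=d['mtx'];return np.round((K[0,2]+K[0,0]*c[0]/-c[2], K[1,2]+K[1,1]*-c[1]/-c[2],-c[2]),1)
p=np.array([398.5,212.9,132.1])
d=dict(np.load('pics/b_scene.npz'))
for k in(-14,0,20,40,60):print(k,proj(d,p+[0,0,k]))
im=d['frame'][140:260,190:310,::-1];cv2.imwrite('pics/b_z.png',cv2.resize(im,(600,600)))
t=snap('scene','c');s=read_state()['position']
for k in(-14,0,20,40,60):print(k,proj(t,s+[0,0,k]))
im=t['frame'][160:260,210:310,::-1];cv2.imwrite('pics/c_zs.png',cv2.resize(im,(600,600)))
```

```text
-14 [ 245.5  221.9 1219.1]
0 [ 245.3  218.3 1208.8]
20 [ 245.   212.9 1194.3]
40 [ 244.7  207.5 1179.7]
60 [ 244.5  201.9 1165.1]
-14 [ 259.9  238.1 1256.3]
0 [ 259.9  234.7 1246. ]
20 [ 259.8  229.7 1231.5]
40 [ 259.7  224.6 1216.9]
60 [ 259.6  219.4 1202.3]
```

View pics/b_z.png

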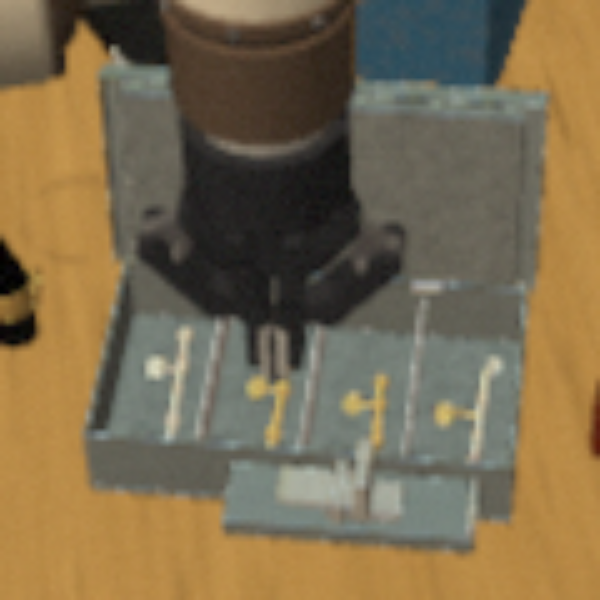

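View pics/c_zs.png

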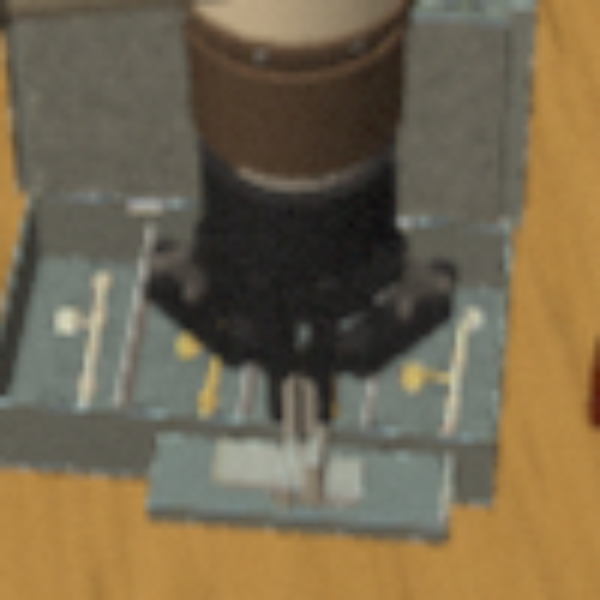

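Run:
```python
from h import *
d=dict(np.load('pics/c_wrist.npz'));P=tocase(pts(d))
for c in(247,250,260,264):
  for v in range(226,266,3):print(c,v,P[v,c].round(1),d['frame'][v,c])
t=dict(np.load('pics/c_scene.npz'));P=tocase(pts(t))
for v in range(215,240):print(v,[tuple(P[v,c].round(0)) for c in(258,260,262)])
```

```text
247 226 [-128.9  -23.5   -0.2] [237 201 129]
247 229 [-132.4  -23.4   -0.9] [237 200 128]
247 232 [-135.   -23.4    0. ] [240 203 128]
247 235 [-85.1 -26.8 100.1] [112 110 102]
247 238 [-85.4 -26.9 103. ] [115 111 100]
247 241 [-85.3 -27.  106.4] [113 110  99]
247 244 [-85.  -27.1 110.1] [114 111 100]
247 247 [-85.1 -27.2 112.9] [114 111 100]
247 250 [-85.2 -27.2 115.6] [114 111 100]
247 253 [-85.4 -27.3 118. ] [115 112 101]
247 256 [-85.3 -27.4 120.7] [114 111 100]
247 259 [-85.2 -27.5 123.6] [115 111 101]
247 262 [-85.1 -27.5 126.2] [114 112 100]
247 265 [-85.7 -27.6 127.7] [114 111 100]
250 226 [-129.2  -26.3   -0.8] [235 199 127]
250 229 [-132.3  -26.2   -0.7] [235 195 125]
250 232 [-135.5  -26.2   -0.8] [238 200 127]
250 235 [-85.5 -28.4  99.4] [112 111 103]
250 238 [-85.  -28.5 103.7] [116 112 101]
250 241 [-85.5 -28.5 106.1] [115 112 100]
250 244 [-85.2 -28.6 109.7] [115 113 102]
250 247 [-85.1 -28.7 112.9] [117 114 103]
250 250 [-85.2 -28.7 115.5] [118 114 103]
250 253 [-84.5 -28.8 119.4] [118 115 103]
250 256 [-85.1 -28.8 121.2] [117 114 103]
250 259 [-85.4 -28.8 123.2] [119
[... 5145 characters left out ...]
, np.float64(-24.0), np.float64(58.0)), (np.float64(-101.0), np.float64(-31.0), np.float64(75.0)), (np.float64(-102.0), np.float64(-36.0), np.float64(77.0))]
237 [(np.float64(-90.0), np.float64(-24.0), np.float64(57.0)), (np.float64(-104.0), np.float64(-31.0), np.float64(75.0)), (np.float64(-108.0), np.float64(-36.0), np.float64(80.0))]
238 [(np.float64(-93.0), np.float64(-24.0), np.float64(56.0)), (np.float64(-102.0), np.float64(-31.0), np.float64(68.0)), (np.float64(-102.0), np.float64(-36.0), np.float64(68.0))]
239 [(np.float64(-95.0), np.float64(-25.0), np.float64(55.0)), (np.float64(-104.0), np.float64(-31.0), np.float64(67.0)), (np.float64(-104.0), np.float64(-36.0), np.float64(67.0))]
```

Both cameras put the shut fingertips at z≈99–100 with the TCP reading 75. The tips are therefore about 24 mm behind the reported TCP, not 14 mm ahead, so the finger passed above the plate and nothing was touched. I'll go by the cameras: tip z = TCP z + 24.5.

Run:
```python
from h import *
plan([(-95,5,75),(-95,5,38),(-95,-40,38),(-95,-48,38)])
```

```text
clock 3.27 tcp case [-96.3 -29.8  74.8] head 30.75 tilt [ 0.  0. -1.] F [-0.1  0.4 -0.2] w 0.1 spin -0.001
F case [ 0.1  0.4 -0.2]
(-95, 5, 75) [ 0.0051 -0.1391 -0.0008]
(-95, 5, 38) [ 0.0051 -0.1391  0.1472]
(-95, -40, 38) [0.0053 0.0409 0.1472]
(-95, -48, 38) [0.0053 0.0729 0.1472]
```

>>> play_rows(targets=[{"tx":0.005,"ty":-0.14,"tz":0,"spin":0,"gripper":1},{"tx":0.005,"ty":-0.14,"tz":0,"spin":0,"gripper":1},{"tx":0.005,"ty":-0.14,"tz":0.07,"spin":0,"gripper":1},{"tx":0.005,"ty":-0.14,"tz":0.147,"spin":0,"gripper":1},{"tx":0.005,"ty":-0.14,"tz":0.147,"spin":0,"gripper":1},{"tx":0.005,"ty":-0.14,"tz":0.147,"spin":0,"gripper":1}])

```text
clock: 4.03
position: [398.0, 211.6, 38.5]
ee_rot: [0.964, 0.265, 0.0, -0.0]
contact_force: [0.1, 0.3, -0.3]
gripper_width: 0.0
```

Run:
```python
from h import *
plan([(-95,-20,38),(-95,-40,38),(-95,-48,38)])
d=snap('wrist','d');P=tocase(pts(d))
for v in range(228,245,2):print(v,[P[v,c].round(0) for c in(235,250)])
```

```text
clock 4.03 tcp case [-94.6   5.3  38.5] head 30.78 tilt [ 0.001  0.    -1.   ] F [ 0.1  0.3 -0.3] w 0.0 spin -0.0
F case [ 0.2  0.2 -0.3]
(-95, -20, 38) [-0.0014  0.1013  0.002 ]
(-95, -40, 38) [-0.0014  0.1813  0.002 ]
(-95, -48, 38) [-0.0014  0.2133  0.002 ]
228 [array([-92.,  17.,  38.]), array([-85.,   7.,  51.])]
230 [array([-93.,  17.,  38.]), array([-87.,   7.,  51.])]
232 [array([-95.,  17.,  38.]), array([-89.,   7.,  50.])]
234 [array([-96.,  17.,  39.]), array([-84.,   7.,  62.])]
236 [array([-98.,  17.,  37.]), array([-84.,   7.,  64.])]
238 [array([-99.,  18.,  37.]), array([-83.,   7.,  68.])]
240 [array([-101.,   18.,   38.]), array([-83.,   7.,  70.])]
242 [array([-124.,   21.,   -0.]), array([-83.,   7.,  71.])]
244 [array([-88.,  15.,  66.]), array([-84.,   7.,  73.])]
```

View pics/d_wrist.png

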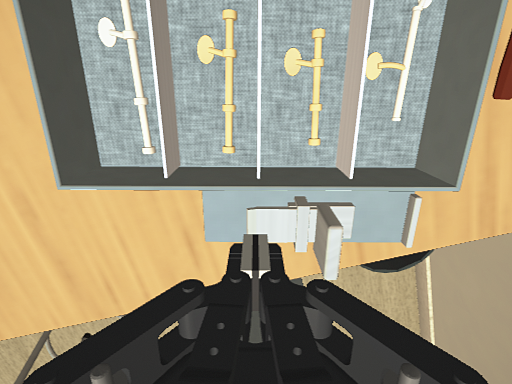

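Tips are at z≈62 and level with the plate, which stands at (328,240). I push right.

>>> play_rows(targets=[{"tx":-0.001,"ty":0.05,"tz":0,"spin":0,"gripper":1},{"tx":-0.001,"ty":0.08,"tz":0,"spin":0,"gripper":1},{"tx":-0.001,"ty":0.11,"tz":0,"spin":0,"gripper":1},{"tx":-0.001,"ty":0.13,"tz":0,"spin":0,"gripper":1},{"tx":-0.001,"ty":0.15,"tz":0,"spin":0,"gripper":1},{"tx":-0.001,"ty":0.165,"tz":0,"spin":0,"gripper":1},{"tx":-0.001,"ty":0.18,"tz":0,"spin":0,"gripper":1},{"tx":-0.001,"ty":0.19,"tz":0,"spin":0,"gripper":1},{"tx":-0.001,"ty":0.2,"tz":0,"spin":0,"gripper":1},{"tx":-0.001,"ty":0.2,"tz":0,"spin":0,"gripper":1}])

```text
clock: 5.32
position: [422.8, 168.9, 38.0]
ee_rot: [0.964, 0.265, 0.0, -0.001]
contact_force: [-4.4, 4.5, 1.8]
gripper_width: -0.0
```

Run:
```python
from h import *
plan([(-95,-48,38),(-95,-55,38)])
d=snap('wrist','e');P=tocase(pts(d));m=(P[...,0]<-74)&(P[...,0]>-84)&(abs(P[...,2]-77)<2)&(P[...,1]<-20);print(np.percentile(P[m][:,1],[5,50,95]).round(1),m.sum())
```

```text
clock 5.33 tcp case [-95.2 -44.   38. ] head 30.75 tilt [-0.     0.001 -1.   ] F [-4.4  4.5  1.8] w -0.0 spin -0.001
F case [-1.5  6.1  1.8]
(-95, -48, 38) [0.0009 0.0158 0.0002]
(-95, -55, 38) [0.0009 0.0438 0.0001]
[-65.9 -61.8 -42.6] 323
```

View pics/e_wrist.png

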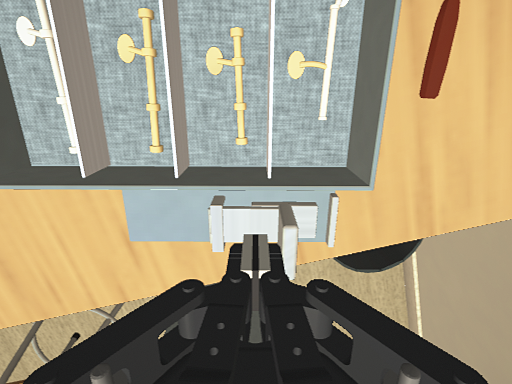

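The bolt has moved; the plate is at (288,240), near y≈-62. I push on to the stop.

>>> play_rows(targets=[{"tx":0,"ty":0.01,"tz":0,"spin":0,"gripper":1},{"tx":0,"ty":0.02,"tz":0,"spin":0,"gripper":1},{"tx":0,"ty":0.02,"tz":0,"spin":0,"gripper":1}])

```text
clock: 5.75
position: [423.5, 168.0, 38.1]
ee_rot: [0.964, 0.265, 0.0, -0.003]
contact_force: [-19.9, 23.3, 6.7]
gripper_width: -0.0
```

Run:
```python
from h import *
plan([(-95,-50,38)])
```

```text
clock 5.75 tcp case [-95.1 -45.2  38.1] head 30.67 tilt [-0.001  0.006 -1.   ] F [-19.9  23.3   6.7] w -0.0 spin -0.003
F case [-5.2 30.3  6.7]
(-95, -50, 38) [0.0003 0.0193 0.0002]
```

>>> play_rows(targets=[{"tx":0,"ty":-0.04,"tz":0,"spin":0,"gripper":1},{"tx":0,"ty":-0.08,"tz":0,"spin":0,"gripper":1},{"tx":0,"ty":-0.08,"tz":-0.2,"spin":0,"gripper":1},{"tx":0,"ty":-0.1,"tz":-0.4,"spin":0,"gripper":1},{"tx":0,"ty":-0.2,"tz":-0.64,"spin":0,"gripper":1},{"tx":0,"ty":-0.3,"tz":-0.75,"spin":0,"gripper":1},{"tx":0,"ty":-0.3,"tz":-0.75,"spin":0,"gripper":1},{"tx":0,"ty":-0.3,"tz":-0.75,"spin":0,"gripper":1}])

```text
clock: 6.75
position: [386.5, 227.6, 224.3]
ee_rot: [0.964, 0.265, -0.001, 0.001]
contact_force: [0.7, -0.1, 0.8]
gripper_width: 0.0
```

Run:
```python
from h import *
plan([(120,50,225),(120,50,140)])
d=snap('wrist','f');P=tocase(pts(d));m=(P[...,0]<-80)&(P[...,0]>-100)&(abs(P[...,2]-77)<3)&(P[...,1]<-20);print(np.percentile(P[m][:,1],[5,50,95]).round(1),m.sum())
m=(P[...,0]<-85)&(P[...,0]>-92)&(abs(P[...,2]-50)<3);print('nose',np.percentile(P[m][:,1],[1,99]))
```

```text
clock 6.75 tcp case [-96.3  24.9 224.3] head 30.75 tilt [-0.002 -0.002 -1.   ] F [ 0.7 -0.1  0.8] w 0.0 spin -0.001
F case [ 0.5 -0.4  0.8]
(120, 50, 225) [ 0.8652 -0.1011 -0.0049]
(120, 50, 140) [ 0.8661 -0.1013  0.3351]
[-65.9 -62.1 -58.8] 118
nose [-58.80614688 -17.57863391]
```

View pics/f_wrist.png

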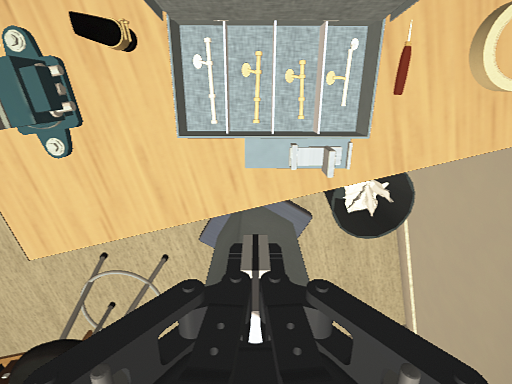

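Run:
```python
from h import *
d=dict(np.load('pics/f_wrist.npz'));P=tocase(pts(d))
im=d['frame'][130:185,240:360,::-1];cv2.imwrite('pics/f_z.png',cv2.resize(im,(800,367),interpolation=cv2.INTER_NEAREST))
for v in(145,148,152,156,160,165):print(v,[(c,int(round(P[v,c,0])),round(float(P[v,c,1]),1),int(round(P[v,c,2]))) for c in range(286,356,2)])
for z,u,v in((77,322,147),(77,335,176),(38,246,168)):print(tocase(ray(d,u,v,z)))
```

```text
145 [(286, -73, -14.6, 36), (288, -73, -16.9, 38), (290, -73, -19.5, 37), (292, -70, -19.9, 53), (294, -70, -22.0, 55), (296, -70, -24.4, 55), (298, -73, -29.5, 37), (300, -73, -32.0, 37), (302, -73, -34.4, 38), (304, -73, -36.7, 38), (306, -73, -39.2, 38), (308, -73, -41.7, 38), (310, -73, -44.1, 38), (312, -73, -46.9, 37), (314, -73, -49.5, 36), (316, -73, -51.3, 40), (318, -73, -54.2, 38), (320, -73, -56.6, 38), (322, -73, -59.3, 37), (324, -73, -61.8, 37), (326, -73, -64.2, 37), (328, -73, -66.9, 37), (330, -73, -68.8, 39), (332, -73, -71.6, 38), (334, -73, -74.1, 38), (336, -73, -76.9, 37), (338, -73, -79.2, 37), (340, -73, -81.3, 38), (342, -73, -84.1, 38), (344, -73, -86.3, 38), (346, -73, -89.0, 38), (348, -72, -90.4, 41), (350, -72, -91.8, 44), (352, -72, -93.7, 46), (354, -80, -112.4, 0)]
148 [(286, -77, -14.5, 38), (288, -77, -17.2, 37), (290, -74, -18.1, 50), (292, -74, -19.9, 54), (294, -74, -22.3, 54), (296, -73, -24.6, 55), (298, -74, -27.6, 50), (300, -74, -30.1, 50), (302, -74, -32.6, 49), (304, -75, -35.2, 48), (306, -74, -37.3, 50), (308, -75, -40.1, 48), (310, -74
[... 3198 characters left out ...]
-96, -38.7, 49), (308, -96, -41.1, 49), (310, -96, -44.0, 47), (312, -95, -45.9, 50), (314, -96, -48.6, 49), (316, -96, -51.3, 48), (318, -95, -53.2, 50), (320, -95, -55.7, 50), (322, -95, -58.2, 50), (324, -94, -58.9, 57), (326, -91, -58.8, 67), (328, -89, -58.9, 75), (330, -89, -60.7, 77), (332, -89, -62.7, 77), (334, -89, -65.9, 74), (336, -99, -79.1, 37), (338, -98, -81.2, 39), (340, -99, -84.4, 37), (342, -98, -86.4, 38), (344, -98, -89.1, 38), (346, -98, -90.6, 41), (348, -96, -91.5, 46), (350, -97, -94.3, 45), (352, -108, -112.6, 0), (354, -108, -115.7, -1)]
[-68.2591579  -50.00006504  77.        ]
[-101.62078982  -67.43433455   77.        ]
[-102.19001811   35.63540858   38.        ]
```

View pics/f_z.png

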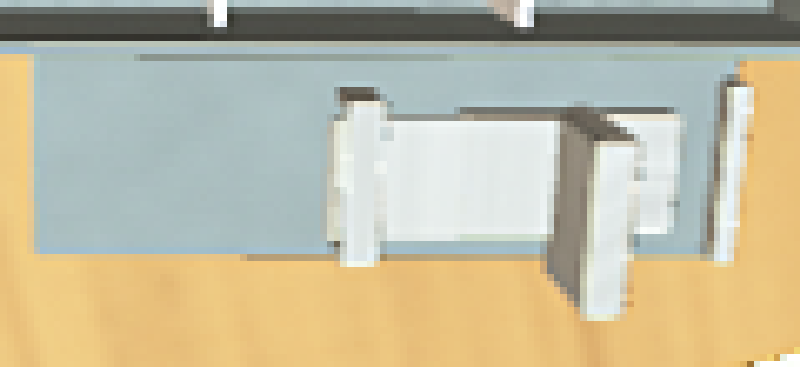

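Relative to the keeper (y≈-23 in this view), the plate sits 39.8 mm to its right and the nose tip reads about -20.5 once corrected. The stop also answered with 30 N, so the bolt is fully back. Next I go behind the lid.

>>> play_rows(targets=[{"tx":0.2,"ty":-0.04,"tz":0,"spin":0,"gripper":1},{"tx":0.4,"ty":-0.08,"tz":0,"spin":0,"gripper":1},{"tx":0.6,"ty":-0.12,"tz":0,"spin":0,"gripper":1},{"tx":0.8,"ty":-0.14,"tz":0,"spin":0,"gripper":1},{"tx":0.89,"ty":-0.14,"tz":0,"spin":0,"gripper":1},{"tx":0.89,"ty":-0.14,"tz":0,"spin":0,"gripper":1},{"tx":0.89,"ty":-0.14,"tz":0.1,"spin":0,"gripper":1},{"tx":0.89,"ty":-0.14,"tz":0.25,"spin":0,"gripper":1},{"tx":0.89,"ty":-0.14,"tz":0.39,"spin":0,"gripper":1},{"tx":0.89,"ty":-0.14,"tz":0.39,"spin":0,"gripper":1},{"tx":0.89,"ty":-0.14,"tz":0.39,"spin":0,"gripper":1}])

```text
clock: 8.18
position: [560.9, 372.3, 129.5]
ee_rot: [0.964, 0.265, 0.001, -0.0]
contact_force: [-0.5, -0.1, 0.3]
gripper_width: 0.1
```

Run:
```python
from h import *
plan([(90,60,126)])
d=snap('scene','g');im=d['frame'][90:260,180:330,::-1];cv2.imwrite('pics/g_z.png',cv2.resize(im,(530,600)))
d=snap('top','g');im=d['frame'][90:280,150:330,::-1];cv2.imwrite('pics/g_zt.png',cv2.resize(im,(570,600)))
```

```text
clock 8.18 tcp case [127.6  59.9 129.5] head 30.78 tilt [ 0.002  0.001 -1.   ] F [-0.5 -0.1  0.3] w 0.1 spin -0.0
F case [-0.5  0.2  0.3]
(90, 60, 126) [-0.1505 -0.0003  0.0136]
```

View pics/g_z.png

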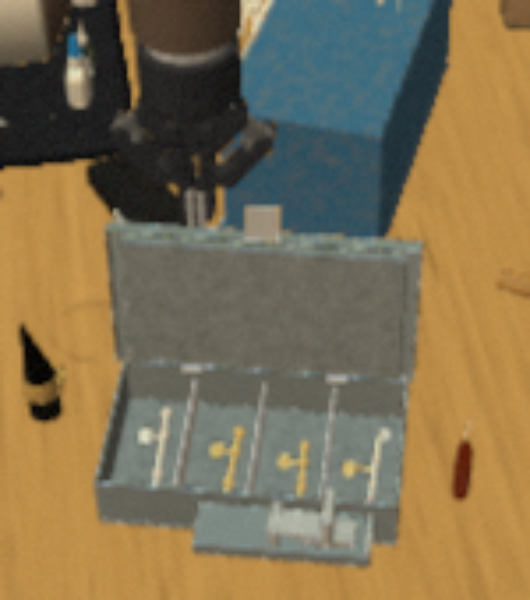

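View pics/g_zt.png

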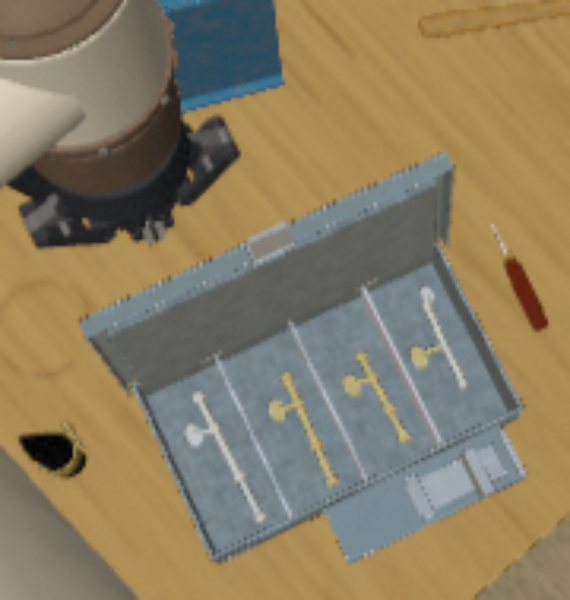

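The fingertip is behind the lid (scene crop (195,210)), clear of the tongue. I compute arc waypoints.

```bash
cat >> h.py <<'E'
def arc(ths,r=104,y=60,inset=1.5,half=11,dz=24.5):
    o=[]
    for t in ths:
        k=4-inset
        o.append((round(65-r*np.cos(t)+k*np.sin(t)+half,1),y,round(50+r*np.sin(t)+k*np.cos(t)-dz,1)))
    plan(o)
E
python3 - <<'E'
from h import *
arc([1.7,1.6,1.5,1.4,1.3,1.2,1.1,1.0,.9])
E
```

```text
clock 8.28 tcp case [128.2  60.3 130.3] head 30.78 tilt [ 0.003  0.002 -1.   ] F [-0.   0.6 -0.2] w -0.2 spin -0.001
F case [ 0.3  0.5 -0.2]
(np.float64(91.9), 60, np.float64(128.3)) [-0.1453  0.0013  0.0075]
(np.float64(81.5), 60, np.float64(129.4)) [-0.1869  0.0013  0.0029]
(np.float64(71.1), 60, np.float64(129.4)) [-0.2285  0.0013  0.0028]
(np.float64(60.8), 60, np.float64(128.4)) [-0.2697  0.0013  0.0066]
(np.float64(50.6), 60, np.float64(126.4)) [-0.3105  0.0013  0.0145]
(np.float64(40.6), 60, np.float64(123.3)) [-0.3506  0.0013  0.0267]
(np.float64(31.1), 60, np.float64(119.3)) [-0.3886  0.0014  0.0426]
(np.float64(21.9), 60, np.float64(114.4)) [-0.4255  0.0014  0.0621]
(np.float64(13.3), 60, np.float64(108.5)) [-0.46    0.0014  0.0855]
```

>>> play_rows(targets=[{"tx":-0.08,"ty":0,"tz":0.005,"spin":0,"gripper":1},{"tx":-0.125,"ty":0,"tz":0.005,"spin":0,"gripper":1},{"tx":-0.15,"ty":0,"tz":0.005,"spin":0,"gripper":1},{"tx":-0.19,"ty":0,"tz":0.004,"spin":0,"gripper":1},{"tx":-0.23,"ty":0,"tz":0.004,"spin":0,"gripper":1},{"tx":-0.27,"ty":0,"tz":0.007,"spin":0,"gripper":1},{"tx":-0.27,"ty":0,"tz":0.007,"spin":0,"gripper":1}])

```text
clock: 9.15
position: [500.9, 336.9, 125.8]
ee_rot: [0.964, 0.265, -0.001, 0.0]
contact_force: [-0.3, -0.6, -0.1]
gripper_width: 0.0
```

Run:
```python
from h import *
arc([1.4,1.3,1.2,1.1,1.0,.9,.8,.7,.6])
d=snap('scene','i');im=d['frame'][90:260,180:330,::-1];cv2.imwrite('pics/i_z.png',cv2.resize(im,(530,600)))
```

```text
clock 9.15 tcp case [ 58.   60.3 125.8] head 30.77 tilt [-0.002 -0.002 -1.   ] F [-0.3 -0.6 -0.1] w 0.0 spin -0.001
F case [-0.5 -0.3 -0.1]
(np.float64(60.8), 60, np.float64(128.4)) [ 0.0113  0.001  -0.0103]
(np.float64(50.6), 60, np.float64(126.4)) [-0.0294  0.001  -0.0022]
(np.float64(40.6), 60, np.float64(123.3)) [-0.0694  0.001   0.0103]
(np.float64(31.1), 60, np.float64(119.3)) [-0.1074  0.0011  0.0264]
(np.float64(21.9), 60, np.float64(114.4)) [-0.1441  0.0011  0.0461]
(np.float64(13.3), 60, np.float64(108.5)) [-0.1784  0.0011  0.0698]
(np.float64(5.3), 60, np.float64(101.8)) [-0.2104  0.0011  0.0967]
(np.float64(-1.9), 60, np.float64(94.4)) [-0.2391  0.0011  0.1264]
(np.float64(-8.4), 60, np.float64(86.3)) [-0.265   0.0011  0.1588]
```

View pics/i_z.png

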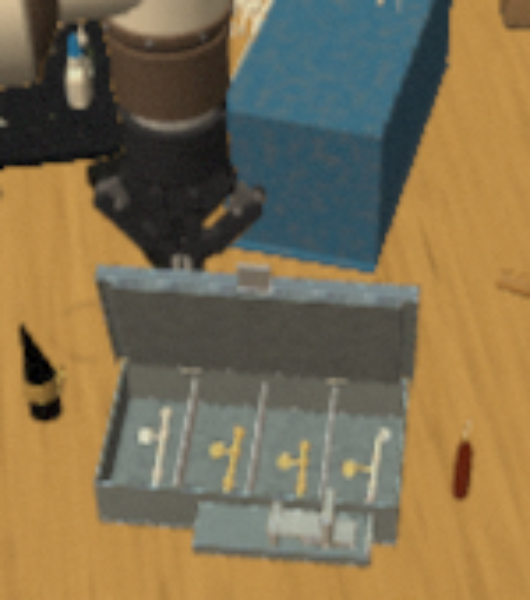

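The lid is following: its edge sits at crop (250,280). I continue along the arc.

>>> play_rows(targets=[{"tx":-0.03,"ty":0,"tz":-0.002,"spin":0,"gripper":1},{"tx":-0.07,"ty":0,"tz":0.01,"spin":0,"gripper":1},{"tx":-0.107,"ty":0,"tz":0.026,"spin":0,"gripper":1},{"tx":-0.144,"ty":0,"tz":0.046,"spin":0,"gripper":1},{"tx":-0.178,"ty":0,"tz":0.07,"spin":0,"gripper":1},{"tx":-0.21,"ty":0,"tz":0.097,"spin":0,"gripper":1},{"tx":-0.239,"ty":0,"tz":0.126,"spin":0,"gripper":1},{"tx":-0.265,"ty":0,"tz":0.159,"spin":0,"gripper":1},{"tx":-0.265,"ty":0,"tz":0.159,"spin":0,"gripper":1}])

```text
clock: 10.32
position: [444.0, 302.6, 85.3]
ee_rot: [0.964, 0.265, -0.002, 0.001]
contact_force: [0.2, 0.8, -0.6]
gripper_width: 0.0
```

Run:
```python
from h import *
arc([.5,.4,.3,.2,.1,.05,0])
d=snap('scene','j');im=d['frame'][90:260,180:330,::-1];cv2.imwrite('pics/j_z.png',cv2.resize(im,(530,600)))
```

```text
clock 10.32 tcp case [-8.5 59.9 85.3] head 30.75 tilt [-0.003 -0.003 -1.   ] F [ 0.2  0.8 -0.6] w 0.0 spin -0.001
F case [ 0.6  0.6 -0.6]
(np.float64(-14.1), 60, np.float64(77.6)) [-0.0221 -0.0005  0.031 ]
(np.float64(-18.8), 60, np.float64(68.3)) [-0.0408 -0.0005  0.0683]
(np.float64(-22.6), 60, np.float64(58.6)) [-0.0558 -0.0005  0.1071]
(np.float64(-25.4), 60, np.float64(48.6)) [-0.0669 -0.0005  0.1472]
(np.float64(-27.2), 60, np.float64(38.4)) [-0.0739 -0.0006  0.188 ]
(np.float64(-27.7), 60, np.float64(33.2)) [-0.0758 -0.0006  0.2088]
(np.float64(-28.0), 60, np.float64(28.0)) [-0.0769 -0.0006  0.2296]
```

View pics/j_z.png

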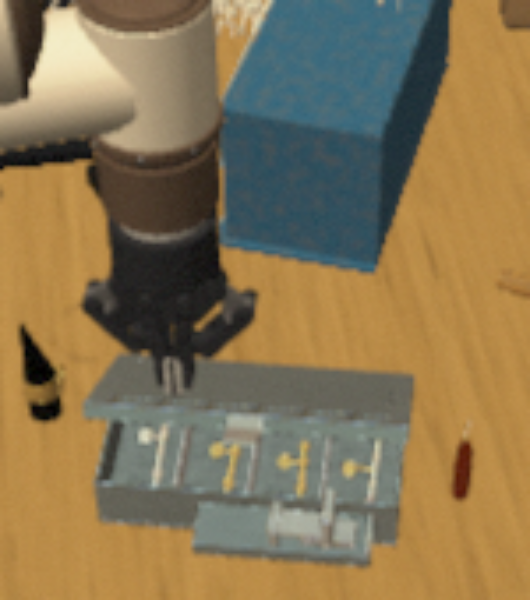

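>>> play_rows(targets=[{"tx":-0.022,"ty":0,"tz":0.031,"spin":0,"gripper":1},{"tx":-0.041,"ty":0,"tz":0.068,"spin":0,"gripper":1},{"tx":-0.056,"ty":0,"tz":0.107,"spin":0,"gripper":1},{"tx":-0.067,"ty":0,"tz":0.147,"spin":0,"gripper":1},{"tx":-0.074,"ty":0,"tz":0.175,"spin":0,"gripper":1},{"tx":-0.074,"ty":0,"tz":0.19,"spin":0,"gripper":1},{"tx":-0.076,"ty":0,"tz":0.205,"spin":0,"gripper":1},{"tx":-0.076,"ty":0,"tz":0.215,"spin":0,"gripper":1},{"tx":-0.076,"ty":0,"tz":0.22,"spin":0,"gripper":1}])

```text
clock: 11.5
position: [428.6, 293.8, 33.4]
ee_rot: [0.964, 0.266, -0.001, 0.001]
contact_force: [-8.2, -2.1, 21.4]
gripper_width: -0.1
```

Run:
```python
from h import *
arc([.05,0])
d=snap('scene','k');im=d['frame'][90:260,180:330,::-1];cv2.imwrite('pics/k_z.png',cv2.resize(im,(530,600)))
d=snap('wrist','k')
```

```text
clock 11.5 tcp case [-26.2  60.2  33.4] head 30.82 tilt [-0.001 -0.002 -1.   ] F [-8.2 -2.1 21.4] w -0.1 spin 0.0
F case [-8.1  2.4 21.4]
(np.float64(-27.7), 60, np.float64(33.2)) [-0.0058  0.001   0.0008]
(np.float64(-28.0), 60, np.float64(28.0)) [-0.007   0.0009  0.0216]
```

View pics/k_z.png

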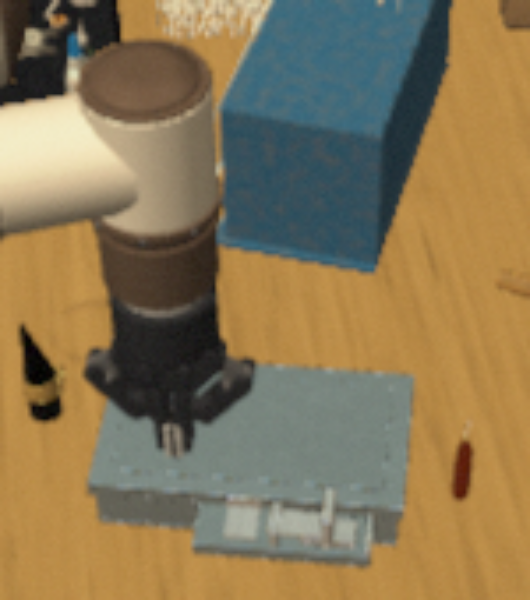

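View pics/k_wrist.png

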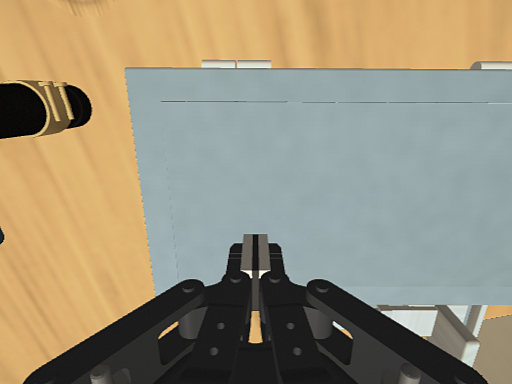

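Run:
```python
from h import *
for n in('k_wrist','k_scene'):
  d=dict(np.load(f'pics/{n}.npz'));P=tocase(pts(d))
  m=(P[...,0]>-62)&(P[...,0]<60)&(abs(P[...,1])<105)&(P[...,2]>44)&(P[...,2]<64);q=P[m]
  if n=='k_scene': q=q[q[:,1]<20]
  A=np.c_[q[:,0],q[:,1],np.ones(len(q))];c=np.linalg.lstsq(A,q[:,2],rcond=None)[0];r=abs(A@c-q[:,2])<2;c=np.linalg.lstsq(A[r],q[r,2],rcond=None)[0];print(n,len(q),c, 'z at x=-60',c[2]-60*c[0],'at 60',c[2]+60*c[0])
  m=(P[...,0]>-98)&(P[...,0]<-76)&(abs(P[...,1])<9);print('tongue z',np.median(P[m][:,2]) if m.sum() else None,m.sum())
```

```text
k_wrist 66191 [1.14644552e-03 1.65204441e-03 5.44174342e+01] z at x=-60 54.34864747424662 at 60 54.48622093696423
tongue z 42.46839276443181 38
k_scene 1525 [1.22212122e-03 5.18156261e-04 5.54669807e+01] z at x=-60 55.39365337732122 at 60 55.540307923859366
tongue z 41.1362971243812 82
```

The lid plane is flat (slope 0.001 rad, top at 54.3 mm) and the tongue is at about 42 mm, so it is fully shut. I lift off and go to the right of the thumb plate.

Run:
```python
from h import *
plan([(-26,60,100),(-96,-105,100),(-96,-105,38)])
```

```text
clock 11.6 tcp case [-26.2  60.2  33.5] head 30.81 tilt [-0.001 -0.001 -1.   ] F [-6.5 -2.5 15.5] w -0.5 spin 0.0
F case [-6.8  1.2 15.5]
(-26, 60, 100) [ 0.0006  0.0011 -0.266 ]
(-96, -105, 100) [-0.2795  0.6611 -0.2653]
(-96, -105, 38) [-0.2793  0.6609 -0.0173]
```

>>> play_rows(targets=[{"tx":0,"ty":0,"tz":-0.1,"spin":0,"gripper":1},{"tx":0,"ty":0,"tz":-0.25,"spin":0,"gripper":1},{"tx":-0.05,"ty":0.1,"tz":-0.3,"spin":0,"gripper":1},{"tx":-0.14,"ty":0.3,"tz":-0.3,"spin":0,"gripper":1},{"tx":-0.22,"ty":0.5,"tz":-0.3,"spin":0,"gripper":1},{"tx":-0.28,"ty":0.66,"tz":-0.3,"spin":0,"gripper":1},{"tx":-0.28,"ty":0.66,"tz":-0.3,"spin":0,"gripper":1},{"tx":-0.28,"ty":0.66,"tz":-0.3,"spin":0,"gripper":1}])

```text
clock: 12.6
position: [453.4, 116.6, 106.4]
ee_rot: [0.964, 0.265, -0.0, -0.0]
contact_force: [-0.1, 0.1, -0.8]
gripper_width: 0.3
```

Run:
```python
from h import *
plan([(-96,-105,100),(-96,-105,38),(-96,-80,38),(-96,-51,38)])
d=snap('wrist','l');P=tocase(pts(d))
m=(P[...,0]>-62)&(P[...,0]<60)&(abs(P[...,1])<105)&(P[...,2]>44)&(P[...,2]<74);q=P[m]
A=np.c_[q[:,0],q[:,1],np.ones(len(q))];print(np.linalg.lstsq(A,q[:,2],rcond=None)[0])
```

```text
clock 12.6 tcp case [ -95.6 -104.7  106.4] head 30.74 tilt [-0.  0. -1.] F [-0.1  0.1 -0.8] w 0.3 spin -0.001
F case [-0.1  0.1 -0.8]
(-96, -105, 100) [-0.0014  0.0013  0.0258]
(-96, -105, 38) [-0.0014  0.0014  0.2738]
(-96, -80, 38) [-0.0015 -0.0986  0.2738]
(-96, -51, 38) [-0.0016 -0.2146  0.2738]
[5.07866903e-03 1.56811809e-03 5.47125260e+01]
```

View pics/l_wrist.png

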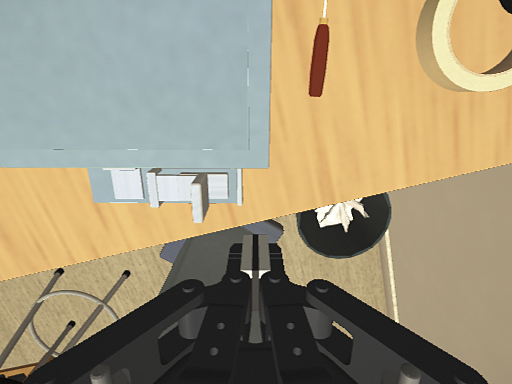

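The lid stays shut. The tongue shows at (127,183), the plate at (199,195), and the way is clear. I descend and push left.

>>> play_rows(targets=[{"tx":-0.001,"ty":0,"tz":0.13,"spin":0,"gripper":1},{"tx":-0.001,"ty":0,"tz":0.27,"spin":0,"gripper":1},{"tx":-0.001,"ty":0,"tz":0.27,"spin":0,"gripper":1},{"tx":-0.001,"ty":-0.05,"tz":0.27,"spin":0,"gripper":1},{"tx":-0.001,"ty":-0.08,"tz":0.27,"spin":0,"gripper":1},{"tx":-0.001,"ty":-0.11,"tz":0.27,"spin":0,"gripper":1},{"tx":-0.001,"ty":-0.13,"tz":0.27,"spin":0,"gripper":1},{"tx":-0.001,"ty":-0.15,"tz":0.27,"spin":0,"gripper":1},{"tx":-0.001,"ty":-0.17,"tz":0.27,"spin":0,"gripper":1},{"tx":-0.001,"ty":-0.185,"tz":0.27,"spin":0,"gripper":1},{"tx":-0.001,"ty":-0.2,"tz":0.27,"spin":0,"gripper":1},{"tx":-0.001,"ty":-0.2,"tz":0.27,"spin":0,"gripper":1}])

```text
clock: 14.15
position: [427.1, 159.6, 38.8]
ee_rot: [0.964, 0.265, -0.0, -0.0]
contact_force: [-0.1, -0.2, 0.1]
gripper_width: 0.2
```

Run:
```python
from h import *
plan([(-96,-51,38)])
snap('wrist','m')
```

```text
clock 14.15 tcp case [-96.3 -54.3  38.8] head 30.77 tilt [-0.001 -0.    -1.   ] F [-0.1 -0.2  0.1] w 0.2 spin -0.001
F case [-0.2 -0.1  0.1]
(-96, -51, 38) [ 0.0011 -0.0131  0.003 ]
```

View pics/m_wrist.png

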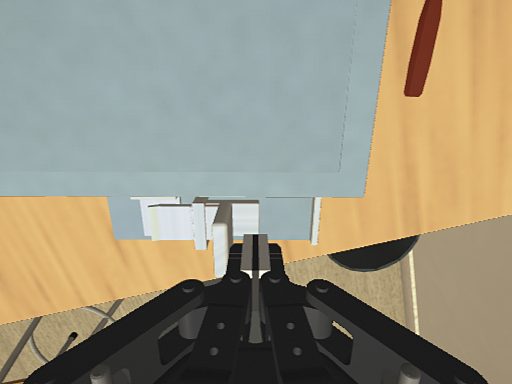

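The bolt now covers the tongue (plate at (222,240)). I push on to the stop in small steps.

>>> play_rows(targets=[{"tx":0,"ty":-0.012,"tz":0,"spin":0,"gripper":1},{"tx":0,"ty":-0.024,"tz":0,"spin":0,"gripper":1},{"tx":0,"ty":-0.024,"tz":0,"spin":0,"gripper":1}])

```text
clock: 14.58
position: [424.1, 164.1, 38.7]
ee_rot: [0.964, 0.265, -0.001, 0.0]
contact_force: [1.9, -3.2, -1.8]
gripper_width: -0.2
```

Run:
```python
from h import *
plan([(-96,-51,38)])
```

```text
clock 14.57 tcp case [-96.5 -48.9  38.7] head 30.77 tilt [-0.001 -0.001 -1.   ] F [ 1.9 -3.2 -1.8] w -0.2 spin -0.001
F case [-0.  -3.7 -1.8]
(-96, -51, 38) [0.002  0.0084 0.0028]
```

>>> play_rows(targets=[{"tx":0,"ty":-0.008,"tz":0,"spin":0,"gripper":1},{"tx":0,"ty":-0.015,"tz":0,"spin":0,"gripper":1},{"tx":0,"ty":-0.015,"tz":0,"spin":0,"gripper":1}])

```text
clock: 14.95
position: [423.6, 164.9, 38.8]
ee_rot: [0.964, 0.266, -0.001, 0.002]
contact_force: [13.8, -17.6, -4.1]
gripper_width: 0.1
```

Run:
```python
from h import *
plan([(-96,-51,38)])
```

```text
clock 14.95 tcp case [-96.6 -48.   38.8] head 30.8 tilt [ 0.    -0.005 -1.   ] F [ 13.8 -17.6  -4.1] w 0.1 spin -0.0
F case [  2.8 -22.2  -4.1]
(-96, -51, 38) [0.0022 0.0121 0.0032]
```

The stop is reached at 22 N. I back off to the right, rise and check.

>>> play_rows(targets=[{"tx":0,"ty":0.05,"tz":0,"spin":0,"gripper":1},{"tx":0,"ty":0.12,"tz":0,"spin":0,"gripper":1},{"tx":0,"ty":0.12,"tz":0,"spin":0,"gripper":1},{"tx":0,"ty":0.12,"tz":-0.2,"spin":0,"gripper":1},{"tx":0,"ty":0.12,"tz":-0.4,"spin":0,"gripper":1},{"tx":0,"ty":0.1,"tz":-0.6,"spin":0,"gripper":1},{"tx":-0.1,"ty":-0.05,"tz":-0.6,"spin":0,"gripper":1},{"tx":-0.1,"ty":-0.05,"tz":-0.6,"spin":0,"gripper":1},{"tx":-0.1,"ty":-0.05,"tz":-0.6,"spin":0,"gripper":1}])

```text
clock: 16.08
position: [394.6, 166.3, 189.1]
ee_rot: [0.964, 0.266, 0.0, -0.0]
contact_force: [0.4, -0.2, -0.7]
gripper_width: 0.1
```

Run:
```python
from h import *
plan([])
d=snap('wrist','n');snap('scene','n');P=tocase(pts(d))
m=(P[...,0]>-62)&(P[...,0]<60)&(abs(P[...,1])<105)&(P[...,2]>44)&(P[...,2]<74);q=P[m]
A=np.c_[q[:,0],q[:,1],np.ones(len(q))];print('lid plane',np.linalg.lstsq(A,q[:,2],rcond=None)[0])
band=(P[...,0]<-80)&(P[...,0]>-97)&(abs(P[...,1])<110)
for nm,z in(('plate',77),('keeper',55),('nose',50),('tongue',43)):
  m=band&(abs(P[...,2]-z)<1.5);print(nm,m.sum(),np.percentile(P[m][:,1],[2,50,98]).round(1))
```

```text
clock 16.07 tcp case [-120.7  -31.9  189.1] head 30.84 tilt [ 0.  0. -1.] F [ 0.4 -0.2 -0.7] w 0.1 spin 0.001
F case [ 0.2 -0.4 -0.7]
lid plane [5.17897529e-03 1.38928819e-03 5.46465887e+01]
plate 111 [-35.6 -32.6 -29.6]
keeper 105 [-26.2 -23.1 -19.8]
nose 420 [-28.2  -4.4  11.2]
tongue 108 [-91.7 -44.5  13.8]
```

View pics/n_wrist.png

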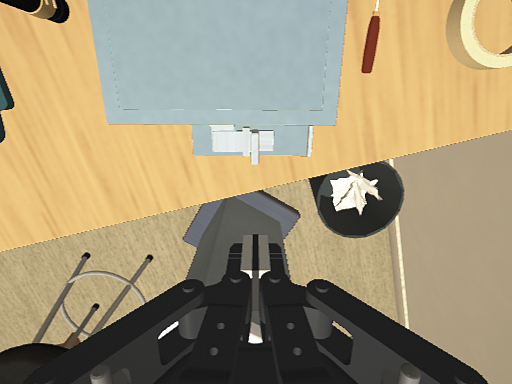

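View pics/n_scene.png

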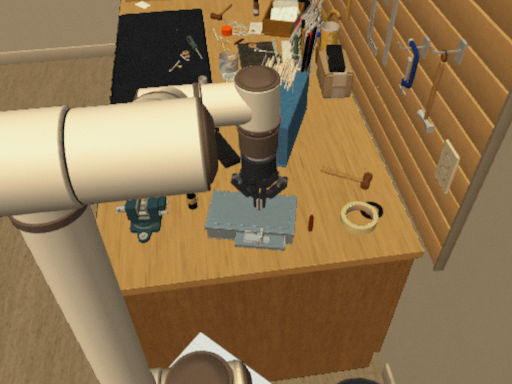

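The lid is flat at 54.3 mm. The plate moved 30 mm and now sits 9.5 mm from the keeper (nominal 9). Everything is clear, so I hand in.

```bash
python3 -c "
from bench import *
print(job_done())"
```

```text
the job is handed in; nothing more can be done
None
```

The case is shut and bolted, and I handed the job in at about 16 s on the robot's clock. I pushed the bolt right to its stop (30 N). Then I pushed the lid down from its outside until it was fully shut, and pushed the bolt left over the tongue to its stop (22 N).

- **Lid:** its top measures about 54 mm above the bench and level. The fitted slope was 0.001 rad while I pressed it and 0.005 rad in the last view. I take that difference as camera error, about 0.6 mm at the lid's edge.
- **Bolt:** the thumb plate moved about 30 mm between the two stops. It now sits 9.5 mm from the keeper, against 9 mm nominal when fully shot. The bolt's nose lies over the tongue.
- **Surroundings:** the mouthpiece, hook tool and tape look undisturbed in the last views, by eye only. The parts can't be seen under the shut lid, but nothing reached into the case. At hand-in the gripper was clear of everything and read no contact.
- **Disagreement:** the cameras showed the fingertips 21 to 25 mm behind the reported TCP, not the stated 14 mm ahead of it. My first pass therefore went over the bolt without touching it, and I used the camera value from then on.
- **Offset:** my case frame was also about 2.5 mm off along y compared with the wrist view, so I measured the bolt relative to the keeper.

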